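Put the citrus press together for the breakfast buffet

TASK

Get the green citrus press ready for breakfast: fit the strainer disc and then the white reamer onto its D-shaped post. Turn each one so that its orange tab points the same way as the orange mark on the press's rim, so that flat meets flat and it goes fully home, the strainer flat in the bowl and the reamer down on the strainer's collar. Let go of them, and do not push about or knock over the other things on the table.

Things in the scene. Friction and masses are not known exactly. Their poses are not given: they have to be found in the camera images.
- press: Green citrus press, fixed to the table: round housing 184 mm across, with a shallow steel bowl on top (floor 85 mm above the table, 160 mm inside, rim 10 mm above the floor) and a short steel spout under the rim on its -x side; the orange mark is a block 24 mm wide reaching 104 mm from the axis. Origin: on its axis at table height; z up; +x points to the orange mark, which is the side of the post's flat.
- seat (a point): Centre of the press's bowl floor, on the post's axis, 85 mm above the table; axes as press. The strainer's underside comes to rest here.
- post_top (a point): Centre of the top of the fixed, dark steel D-shaped post, 64 mm above the bowl floor (149 mm above the table); axes as press. The post has 14 mm radius with one flat, 8 mm from the axis, facing +x; its top 4 mm taper in as a lead. A part turned wrong (by more than about 7 degrees if centred, 15 at most) stays standing on the post's top.
- strainer: Loose strainer, 0.22 kg, lying flat on the table right way up: perforated metal disc 120 mm across, 6 mm thick, with a white collar in the middle up to 40 mm above the underside, bored through. An orange tab at the disc's edge (reaching 69 mm from the axis, 10 mm high) marks +x. Origin: centre of the underside; z up.
- strainer_center (a point): On the strainer's axis, 20 mm above its underside (half-way up); axes as strainer. The collar is twelve-sided, 44 mm across opposite faces, one of them facing +x, so it can be gripped squarely at any multiple of 30 degrees, best 8 mm above this point. D bore: 15.5 mm radius, flat 9.5 mm from the axis on the +x side (about 1.5 mm play all round on the post). Home: 20 mm above the bowl floor.
- reamer: Loose white plastic reamer, 0.16 kg, standing on the table right way up: flange 72 mm across, 6 mm thick, above it a twelve-sided body up to 46 mm above the underside, then a ribbed dome to 62 mm. Bored from below, 28 mm deep, closed above. An orange tab on the flange (reaching 49 mm from the axis, 10 mm high) marks +x. Origin: centre of the underside; z up.
- reamer_center (a point): On the reamer's axis, 31 mm above its underside (half-way up), a good height to grip; axes as reamer. The body is twelve-sided, 44 mm across opposite faces, one of them facing +x, so it can be gripped squarely at any multiple of 30 degrees. D bore: 15.5 mm radius, flat 9.5 mm from the axis on the +x side (about 1.5 mm play all round on the post). Home: 71 mm above the bowl floor, underside on top of the strainer's collar.
- mug: White mug, 80 mm across with a handle, 90 mm tall; bystander. Origin: centre of its underside.
- glass_a: Clear drinking glass, 68 mm across, 85 mm tall; bystander. Origin: centre of its underside.
- glass_b: A second glass like it; bystander. Origin: centre of its underside.
- honey: Honey jar with yellow cap, 64 mm across, 100 mm tall; bystander nearer the robot. Origin: centre of its underside.
- sugar_bowl: Small white bowl, 90 mm across, 50 mm tall; bystander nearer the robot. Origin: centre of its underside.
- coasters: Stack of cork coasters, 100 x 100 x 30 mm; bystander. Origin: centre of its underside.
Things that resemble listed ones, but are neither listed nor needed, are in the scene too. Leave any red look-alike of the reamer alone.

How it is judged:
By the outcome, as a careful person would: the job done as asked, in the order asked, and still so for the second after the job is handed in, with the robot touching nothing.
It also fails if it takes over 61 s, if anything falls off the work surface, if the arm or the gripper's body presses on something with over 40 N, if the wrist force passes 120 N, or if a joint passes its speed limit or range.

ROBOT

A 6-joint arm with a two-finger parallel gripper is mounted at the origin on the work surface. World frame = base frame: x ahead of the robot, y to its left, z up, the work surface at z = 0. Lengths are in m, angles in rad, forces in N, time in s.
With the tool pointing down it reaches from about 0.25 to 0.775 m from the base axis. Payload 4 kg.
Tool frame: the origin (TCP) lies midway between the tips of the shut fingers; the grasp point (between the pads) lies grip_point_offset behind it (grip_point_offset is the distance from the TCP to the grasp point, in m); z points along the fingers, y is the line along which they close (so a half turn about z gives the same grasp; the last joint's range is limited). The gripper opens to 94 mm and grips with 3 to 60 N. Pads are 16 mm wide; open, the fingers measure 119 mm over their backs; the gripper's body (75 mm by 177 mm) begins 78 mm behind the grasp point.
Start: joints at [0.999, 0.087, 1.371, -0, 1.684, -0.103], TCP at [0.249, 0.491, 0.178] pointing down, gripper open.
Joint ranges: [-3.1, 3.1], [-0.76, 2.03], [0.27, 2.55], [-1.08, 4.22], [0.17, 2.65], [-2.57, 2.57]. Speed limits (rad/s): [2.79, 2.79, 3.14, 3.14, 3.14, 3.14].

INTERFACE

Orientations are given as [roll, pitch, yaw] about the fixed x, y, z axes, in that order (R = Rz(yaw) Ry(pitch) Rx(roll)).
In Python, from bench import * gives the robot as it stands. The module is installed in compiled form; this text tells all that it offers.
- The arm moves only by the tool apply_moves, never from a script. Its argument "commands" is a list of rows, each a list of 7 numbers: the turn, a rotation vector about the world's x, y, z in rad, then the shift along the world's x, y, z in m, then the opening in per cent of the stroke, from 0 (shut) to 100 (fully open). In form: [[ax, ay, az, x, y, z, jaw], ...]. A call has exactly 5 rows; each row is the pose to reach, as a shift and turn from the pose commanded when the call began; what a row does not reach only later rows make up. A row lasts 1/10 s, in which the tool goes at most 50 mm and 8.59 degrees, less where a joint would pass 70% of its speed; a pose out of reach is approached as far as the arm can. A call with a gripper value outside its range is refused whole. The fingers move at their own pace and stop on an object; the grip force is fixed at half the most. Time passes only in rows, so rows that repeat a pose let the fingers close, or fill a call up. It gives the time, the measured TCP pose, the force, the opening and the grip force at its end, in the units of the state.
- get_obs(): the state, without advancing time (a new reading comes with each control period).
- snapshot(name): name is "side" or "top" or "wrist"; returns a dict with "pixels" (480x640x3 uint8, red, green, blue), "vertical_fov" (degrees; the focal length in pixels is half the picture's height over the tangent of half this angle, whatever the lens; pixels are square), "cx", "cy" (the principal point, pixels), "k1" (the pictures are not rectified: a ray, as slopes to the right and down, at radius r is drawn at 1 + k1 r^2 times it, then the intrinsics apply), "rvec" (rotation vector, rad) and "tvec" (3), from world to camera coordinates, as OpenCV has them. Camera axes: x right, y down, z forward; pixel columns grow to the right and rows downward; lengths in m; the calibration is good to about 2 mm. A picture is of the moment at which its call begins. There is no depth.
- close_job(): hands the job in; it is judged then, once.
Trained networks look in the newest picture that a camera, given by its name, has taken for a name from the list of things; names that differ only in an ending like _2 or _b are one class to them, and where a whole thing is asked for, a point or a joint stands for the part that bears it (a point fixed in the world has none). Each returns a list of dicts, best first, with "score" (0 to 1); they miss things now and then, are a little off and sometimes report something else, mostly with a low value. They report only what shows in the picture. A call takes as long as a camera call. They do not tell look-alikes from the thing itself.
- masks_of(camera, query): "mask" (480x640 bool, what is visible of it) and "extent" ([left, top, right, bottom] in pixels, round what is visible of it).
- place_of(camera, query): "pixel" ([column, row] in pixels: a listed point, or the origin of a listed thing).
The state is a dict: "time": time; "joint_positions": joint angles; "qvel": joint speeds; "joint_torque": joint torques, N m; "tool_pos": TCP position; "ee_rot": TCP orientation; "wrist_force": force on the tool from outside, world axes, zero at the start; "wrist_torque": the same for the moment, N m; "width": finger opening in m; "finger_force": force on a finger pad.
Only numpy, scipy, OpenCV 4.12 (cv2) and the standard library are available. Lean on these libraries where they do the work, as an engineer would, in place of code of your own. Each camera call takes 0.05 s, during which the arm holds its last target. There are 200 camera calls.

## Working session

There is one attempt and no reset: what is moved stays moved. The work goes in short steps, Python scripts to look and compute and a tool call to move; the robot and the scene stay as the last step left them, time stands still between calls to the robot, and variables do not carry over. Pictures are saved under pics/ and viewed, at most 14 in all, crops included, and the job is handed in when it is done.

Besides the shell and the picture viewer there is one more tool, called after "Emit:" by a JSON object that holds its "method" and its "body", one argument or row to a line. apply_moves: Moves the arm, as the interface text tells. Its arguments: {"type":"object","properties":{"commands":{"type":"array"}},"required":["commands"]}

```bash
mkdir -p pics; cat > h.py <<'E'
from bench import *
import numpy as np, cv2
from scipy.optimize import least_squares
def cam(s):
    f=240/np.tan(np.radians(s["vertical_fov"])/2)
    R=cv2.Rodrigues(np.array(s["rvec"],float))[0]
    return f,s["cx"],s["cy"],s["k1"],R,np.array(s["tvec"],float)
def proj(c,P):
    f,cx,cy,k,R,t=c
    q=np.atleast_2d(P)@R.T+t; n=q[:,:2]/q[:,2:]
    r2=(n**2).sum(1,keepdims=True); return n*(1+k*r2)*f+[cx,cy]
def ray(c,px):
    f,cx,cy,k,R,t=c
    d=(np.array(px,float)-[cx,cy])/f; n=d.copy()
    for _ in range(30): n=d/(1+k*(n@n))
    v=R.T@np.r_[n,1]; return -R.T@t, v/np.linalg.norm(v)
def atz(c,px,z):
    o,v=ray(c,px); return o+v*(z-o[2])/v[2]
def tri(obs):
    A=np.zeros((3,3));b=np.zeros(3);L=[]
    for c,p in obs:
        o,v=ray(c,p);M=np.eye(3)-np.outer(v,v);A+=M;b+=M@o;L.append((o,v))
    x=np.linalg.solve(A,b); return x,[np.linalg.norm(np.cross(x-o,v)) for o,v in L]
def save(s,n): cv2.imwrite("pics/"+n,cv2.cvtColor(s["pixels"],cv2.COLOR_RGB2BGR))
E
python3 - <<'E'
from h import *
np.set_printoptions(precision=3,suppress=True)
for n in("top","side","wrist"):
    s=snapshot(n);save(s,n+"0.png");c=cam(s);print(n,"cam at",-c[4].T@c[5],c[0],c[3])
    if n=="wrist":continue
    for q in("press","post_top","seat","strainer","strainer_center","reamer","reamer_center","mug","glass_a","honey","sugar_bowl","coasters"):
        print(q,[(np.round(d["pixel"],1).tolist(),round(float(d["score"]),2)) for d in place_of(n,q)[:4]])
print(get_obs())
E
```

```text
top cam at [ 0.384 -0.085  1.522] 567.2439886278698 -0.06924656794249788
press [([307.7, 229.4], 0.78), ([371.9, 177.4], 0.56), ([161.5, 194.7], 0.18)]
post_top [([305.6, 222.5], 0.62)]
seat [([306.3, 228.0], 0.74)]
strainer [([393.1, 261.6], 0.58)]
strainer_center [([396.7, 258.1], 0.6)]
reamer [([144.2, 262.6], 0.98), ([201.1, 232.5], 0.68), ([205.4, 315.3], 0.65), ([190.5, 272.0], 0.57)]
reamer_center [([190.9, 271.8], 0.95), ([196.2, 232.3], 0.94), ([204.2, 312.5], 0.66), ([144.4, 260.0], 0.58)]
mug [([162.0, 195.6], 0.96)]
glass_a [([217.5, 186.3], 0.86)]
honey [([253.0, 301.8], 0.96)]
sugar_bowl [([333.7, 303.6], 0.6)]
coasters [([333.6, 305.1], 0.74), ([490.1, 274.6], 0.67)]
side cam at [ 0.394 -1.007  1.137] 506.49564758157135 -0.048732304051351316
press [([326.1, 253.6], 0.78)]
post_top [([326.2, 219.0], 0.6)]
seat [([258.0, 282.8], 0.28)]
strainer [([309.9, 325.1], 0.98)]
strainer_center [([312.5, 319.7], 0.8)]
reamer [([310.2, 196.4], 0.86), ([241.8, 203.8], 0.75), ([276.6, 192.3], 0.68), ([281.4, 165.8], 0.56)]
reamer_center [([244.3, 195.9], 0.57), ([281.5, 161.8], 0.55), ([309.3, 189.8], 0.55)]
mug [([336.4, 169.3], 0.62)]
glass_a [([390.7, 299.2], 0.94), ([350.1, 197.6], 0.81), ([259.5, 284.2], 0.5), ([275.3, 192.7], 0.42)]
honey [([260.0, 233.3], 0.61)]
sugar_bowl [([260.8, 286.1], 0.58)]
coasters [([310.8, 417.6], 0.76), ([335.0, 168.9], 0.38)]
wrist cam at [0.181 0.525 0.384] 422.5123331618533 -0.05197000232795416
{'time': 1.35, 'joint_positions': array([ 0.999,  0.087,  1.371, -0.   ,  1.684, -0.103]), 'qvel': array([-0.001,  0.001,  0.002, -0.001,  0.002, -0.   ]), 'joint_torque': array([ -0.   , -34.004, -30.259,   0.072,   0.024,  -0.   ]), 'tool_pos': array([0.249, 0.491, 0.178]), 'ee_rot': array([3.142, 0.   , 2.673]), 'wrist_force': array([-0.163, -0.599, -0.884]), 'wrist_torque': array([ 0.035, -0.003,  0.019]), 'finger_force': 0.0, 'width': 0.09387564172895298}
```

View pics/top0.png

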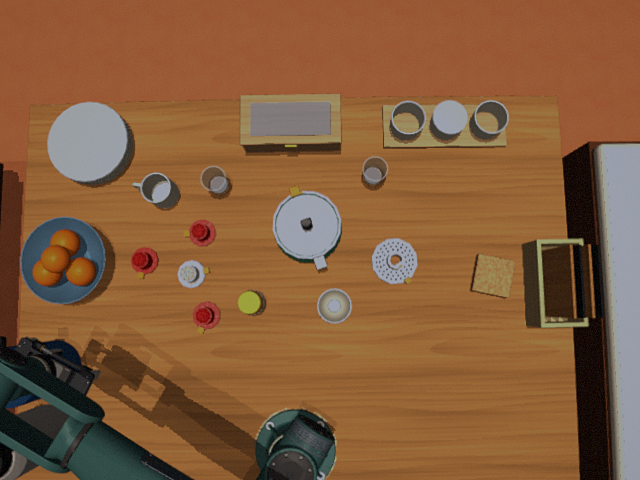

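View pics/side0.png

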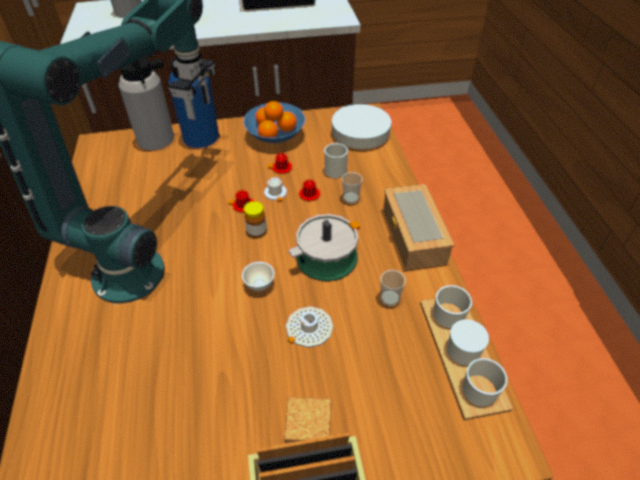

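The top view shows the white reamer at (191,272) with its tab at the right (207,270). The strainer is at (395,261) with its tab at (406,281), and the press is at (307,226) with its mark at (295,191). In the side view they appear at (275,190), (310,325) and (327,245). Three red look-alikes stand round the reamer.

```bash
python3 - <<'E'
from h import *
np.set_printoptions(precision=4,suppress=True)
C={};S={}
for n in("top","side"):
    S[n]=snapshot(n);C[n]=cam(S[n])
def blobs(s,roi):
    h=cv2.cvtColor(s["pixels"],cv2.COLOR_RGB2HSV);m=cv2.inRange(h,(10,200,150),(24,255,255))
    z=np.zeros_like(m);x0,y0,x1,y1=roi;z[y0:y1,x0:x1]=m[y0:y1,x0:x1]
    n,l,st,ce=cv2.connectedComponentsWithStats(z)
    return [(ce[i].round(1),st[i,4]) for i in range(1,n) if st[i,4]>4]
for nm,rt,rs in(("mark",(280,180,312,205),(335,215,372,235)),("strtab",(395,272,420,292),(280,330,300,348)),("reamtab",(196,262,216,280),(262,192,290,210))):
    print(nm,blobs(S["top"],rt),blobs(S["side"],rs))
print("post",tri([(C["top"],(305.6,222.5)),(C["side"],(326.2,219.0))]), tri([(C["top"],(396.7,258.1)),(C["side"],(312.5,319.7))]),tri([(C["top"],(190.9,271.8)),(C["side"],(276,188))]))
for q,p,z in(("post",(305.6,222.5),.149),("seat",(306.3,228),.085),("strc",(396.7,258.1),.02),("ream",(190.9,271.8),.031),("mug",(162,195.6),0),("gl",(217.5,186.3),0),("gl2",(375,175),0),("hon",(253,301.8),0),("sug",(333.7,303.6),0),("red1",(202,232),.03),("red2",(206,316),.03),("red3",(144,261),.03)):
    print(q,atz(C["top"],p,z)[:2])
E
```

```text
mark [] [(array([355.2, 224.2]), np.int32(73))]
strtab [] [(array([290.3, 340.3]), np.int32(33))]
reamtab [] [(array([279.8, 199.9]), np.int32(19)), (array([262.9, 206.1]), np.int32(7))]
post (array([ 0.5753, -0.0389,  0.1598]), [np.float64(0.001404562182171774), np.float64(0.001404562182171794)]) (array([ 0.4951, -0.273 ,  0.0348]), [np.float64(0.002335067939402071), np.float64(0.002335067939402113)]) (array([0.4658, 0.2725, 0.0213]), [np.float64(0.0006048341424285937), np.float64(0.0006048341424285067)])
post [ 0.5754 -0.0385]
seat [ 0.5701 -0.0379]
strc [ 0.4938 -0.2748]
ream [0.4658 0.2702]
mug [0.6777 0.3598]
gl [0.7005 0.2067]
gl2 [ 0.7242 -0.2252]
hon [0.3848 0.1099]
sug [ 0.3766 -0.1055]
red1 [0.5713 0.2417]
red2 [0.3495 0.2298]
red3 [0.4964 0.3965]
```

Emit:
{"method": "apply_moves", "body": {
  "commands": [
    [0,0,-0.14,0.034,-0.034,0.012,100],
    [0,0,-0.28,0.068,-0.068,0.024,100],
    [0,0,-0.42,0.102,-0.102,0.036,100],
    [0,0,-0.56,0.136,-0.136,0.048,100],
    [0,0,-0.7,0.17,-0.17,0.06,100]
  ]
}}

```text
time: 1.95
tool_pos: [0.4195, 0.3192, 0.2385]
ee_rot: [3.141, -0.0, 1.967]
wrist_force: [0.6, 0.8, 0.5]
width: 0.094
finger_force: 0.0
```

```bash
cat >> h.py <<'E'
def look(n,qs):
    s=snapshot(n);c=cam(s)
    for q in qs: print(q,[(np.round(d["pixel"],1).tolist(),round(float(d["score"]),2)) for d in place_of(n,q)[:4]])
    return s,c
def orange(s,area=15):
    h=cv2.cvtColor(s["pixels"],cv2.COLOR_RGB2HSV);m=cv2.inRange(h,(12,215,130),(24,255,255))
    n,l,st,ce=cv2.connectedComponentsWithStats(m)
    return [(ce[i].round(1).tolist(),int(st[i,4])) for i in range(1,n) if st[i,4]>area]
E
python3 - <<'E'
from h import *
np.set_printoptions(precision=4,suppress=True)
print([k for k in globals() if 'grip' in k]); 
s,c=look("wrist",["reamer","reamer_center"]);save(s,"w1.png");np.save("s1.npy",s,allow_pickle=True)
print(orange(s)); o=get_obs();print(o["tool_pos"],o["ee_rot"],-c[4].T@c[5],c[4][2])
print(proj(c,[[.466,.271,.031],[.466,.271,0]]))
try: print(grip_point_offset)
except Exception as e: print(e)
E
```

```text
['grip_point_offset']
reamer [([236.7, 242.9], 0.97), ([338.7, 247.6], 0.86), ([423.4, 152.2], 0.8), ([421.4, 304.0], 0.74)]
reamer_center [([425.5, 314.9], 0.94), ([434.1, 152.4], 0.85), ([226.9, 255.6], 0.79), ([343.0, 259.6], 0.66)]
[([485.9, 7.8], 994), ([587.2, 2.7], 229), ([203.7, 221.2], 242), ([438.9, 272.2], 91), ([334.0, 287.5], 150), ([220.7, 367.7], 117), ([199.2, 363.6], 17)]
[0.4207 0.3189 0.2387] [ 3.1397 -0.0001  1.968 ] [0.3902 0.3892 0.4447] [ 0.1003 -0.2385 -0.966 ]
[[345.0938 262.342 ]
 [343.5812 253.4028]]
0.0188
```

View pics/w1.png

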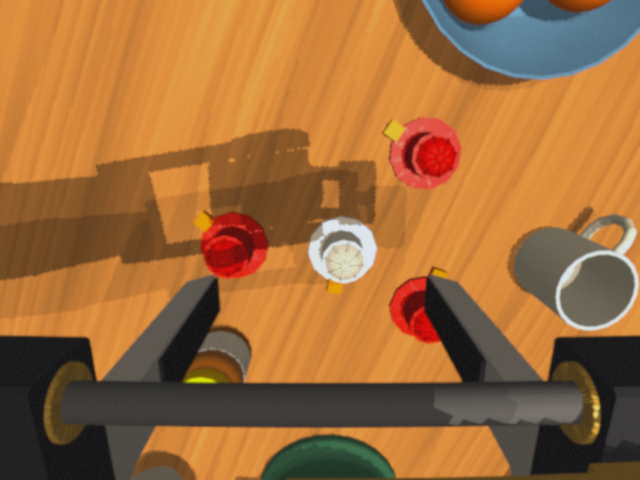

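The wrist view shows the white reamer flange at (341,250) with its tab at (334,287). The red look-alikes are at (233,245), (425,152) and (420,308).

Emit:
{"method": "apply_moves", "body": {
  "commands": [
    [0,0,-0.14,0.018,-0.034,0.006,100],
    [0,0,-0.28,0.036,-0.068,0.012,100],
    [0,0,-0.42,0.054,-0.102,0.018,100],
    [0,0,-0.56,0.072,-0.136,0.024,100],
    [0,0,-0.7,0.09,-0.17,0.03,100]
  ]
}}

```text
time: 2.6
tool_pos: [0.5082, 0.1509, 0.2676]
ee_rot: [-3.141, -0.0, 1.271]
wrist_force: [2.0, -0.4, 0.3]
width: 0.0943
finger_force: 0.0
```

Emit:
{"method": "apply_moves", "body": {
  "commands": [
    [0,0,-0.14,0.018,-0.034,0.006,100],
    [0,0,-0.28,0.036,-0.068,0.012,100],
    [0,0,-0.42,0.054,-0.102,0.018,100],
    [0,0,-0.56,0.072,-0.136,0.024,100],
    [0,0,-0.6,0.09,-0.17,0.03,100]
  ]
}}

```text
time: 3.1
tool_pos: [0.5988, -0.0188, 0.2975]
ee_rot: [-3.141, 0.0, 0.673]
wrist_force: [0.5, -0.5, -0.3]
width: 0.0941
finger_force: 0.0
```

```bash
python3 - <<'E'
from h import *
np.set_printoptions(precision=4,suppress=True)
s,c=look("wrist",["press","post_top","seat"]);save(s,"w2.png");np.save("s2.npy",s,allow_pickle=True)
print(orange(s)); o=get_obs();print(o["tool_pos"],o["ee_rot"],o["joint_positions"])
print(proj(c,[[.573,-.038,.149],[.573,-.038,.085]]))
E
```

```text
press [([326.8, 211.7], 0.84), ([325.2, 232.1], 0.65)]
post_top [([330.5, 245.8], 0.65)]
seat [([324.4, 230.3], 0.72), ([327.8, 212.6], 0.54)]
[([87.5, 35.7], 124), ([359.5, 142.5], 372), ([85.1, 141.0], 176), ([119.9, 258.8], 32)]
[ 0.5985 -0.0184  0.2968] [-3.1397  0.0007  0.6743] [-0.1259  0.2104  0.9971  0.0009  1.936   0.7708]
[[321.492  250.2109]
 [321.6118 232.0243]]
```

View pics/w2.png

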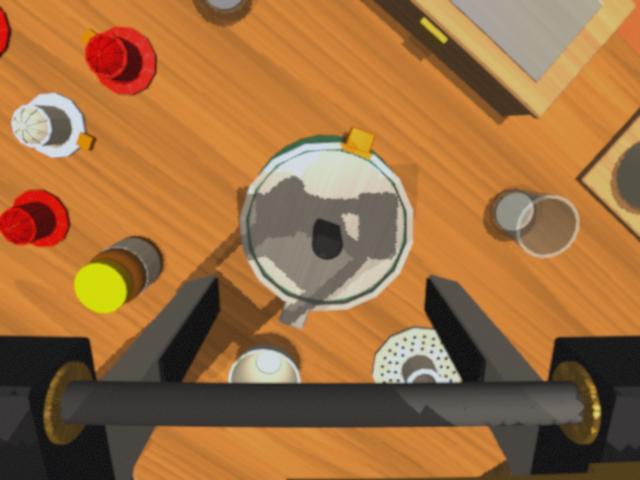

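The bowl is at (328,222), the mark at (360,142), and the post's top at (328,246) with its foot at (327,225). I'll fit the post silhouette and go on to the strainer.

```bash
cat >> h.py <<'E'
def iou(c,polys,m):
    z=np.zeros((480*4,640*4),np.uint8)
    for P in polys: cv2.fillConvexPoly(z,cv2.convexHull(((proj(c,P)+.5)*4).astype(np.int32)),1)
    M=cv2.resize(m.astype(np.uint8),None,fx=4,fy=4,interpolation=0)
    return (z&M).sum()/((z|M).sum()+1e-9)
def ring(x,y,z,r,n=48,flat=None,yaw=0):
    a=np.linspace(0,2*np.pi,n,endpoint=False);p=np.c_[r*np.cos(a),r*np.sin(a)]
    if flat: p[:,0]=np.minimum(p[:,0],flat)
    R=np.array([[np.cos(yaw),-np.sin(yaw)],[np.sin(yaw),np.cos(yaw)]]);p=p@R.T
    return np.c_[p+[x,y],np.full(n,z)]
E
python3 - <<'E'
from h import *
from scipy.optimize import minimize
np.set_printoptions(precision=4,suppress=True)
s=np.load("s2.npy",allow_pickle=True).item();c=cam(s)
im=s["pixels"].astype(int);m=im.max(2)<70
n,l,st,ce=cv2.connectedComponentsWithStats(m.astype(np.uint8))
i=l[240,328];m=l==i;print(st[i])
f=lambda p:-iou(c,[np.vstack([ring(p[0],p[1],.086,.014,flat=.008,yaw=p[2]),ring(p[0],p[1],.145,.014,flat=.008,yaw=p[2]),ring(p[0],p[1],.149,.012,flat=.006,yaw=p[2])])],m)
for y0 in(.15,.45):
    r=minimize(f,[.573,-.038,y0],method="Nelder-Mead",options=dict(initial_simplex=[[.573,-.038,y0],[.58,-.038,y0],[.573,-.03,y0],[.573,-.038,y0+.3]]));print(r.x,r.fun)
k=np.array([359.5,142.5])
for z in(.075,.085,.095):
    P=atz(c,k,z);d=P[:2]-r.x[:2];print(z,P,np.hypot(*d),np.degrees(np.arctan2(d[1],d[0])))
t=np.load("s1.npy",allow_pickle=True).item();ct=cam(t)
# mark top/side tri
# reamer: white flange
h=cv2.cvtColor(t["pixels"],cv2.COLOR_RGB2HSV);
print("reamer",atz(ct,(341,250),.003),atz(ct,(334,287.5),.008), tri([(ct,(333.9,287.5)),(c,(86,141.5))]))
a=atz(ct,(334,287.5),.01);b=atz(ct,(342,248.5),.006);print(b,np.degrees(np.arctan2(*(a-b)[[1,0]])),np.hypot(*(a-b)[:2]))
E
```

```text
[313 219  30  40 969]
[ 0.5794 -0.0387  0.2211] -0.9107205830492
[ 0.5798 -0.0386  0.461 ] -0.9118512416146338
0.075 [ 0.6663 -0.0118  0.075 ] 0.09057359350381379 17.222200964531293
0.085 [ 0.6661 -0.0108  0.085 ] 0.09066457295710323 17.828262946862996
0.095 [ 0.6659 -0.0099  0.095 ] 0.09076567581425687 18.43304230651786
reamer [0.4613 0.2743 0.003 ] [0.4706 0.2328 0.008 ] (array([0.4709, 0.2329, 0.0077]), [np.float64(0.00039592638910337317), np.float64(0.0003959263891034636)])
[0.4612 0.277  0.006 ] -78.23510493482951 0.04443606108017235
```

```bash
python3 - <<'E'
from h import *
np.set_printoptions(precision=4,suppress=True)
s=np.load("s2.npy",allow_pickle=True).item();c=cam(s)
im=cv2.cvtColor(s["pixels"],cv2.COLOR_RGB2BGR)[120:320,225:430]
A=cv2.resize(im,None,fx=2.9,fy=2.9,interpolation=cv2.INTER_CUBIC)
for (x,y),col in(((.5796,-.0386),(0,0,255)),((.574,-.0385),(255,0,0))):
    for z,r in((.149,.012),(.095,.08),(.085,.014)):
        p=((proj(c,ring(x,y,z,r,flat=.008 if r<.02 else None,yaw=.32))-[225,120]+.5)*2.9).astype(np.int32)
        cv2.polylines(A,[p],True,col,1)
cv2.imwrite("pics/c2.png",A)
for p in((327,245),(329,245)):print(atz(c,p,.149))
E
```

```text
[ 0.5797 -0.0388  0.149 ]
[ 0.5808 -0.0402  0.149 ]
```

View pics/c2.png

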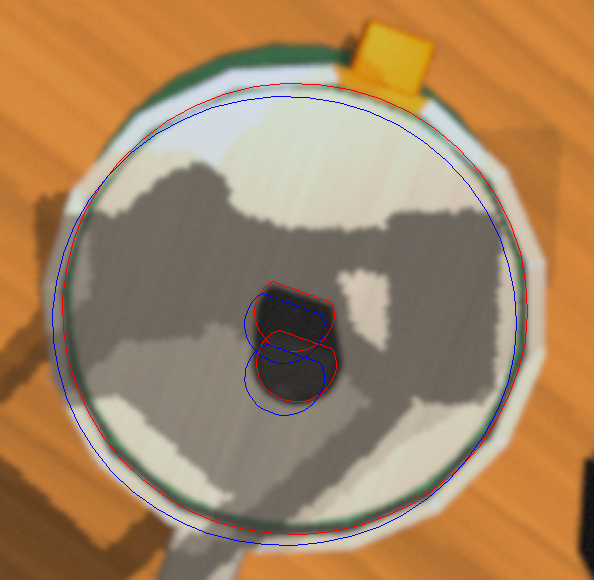

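Red overlay fits rim and post: the press axis is at (0.580, -0.039) with yaw about 18°. Next, the strainer.

Emit:
{"method": "apply_moves", "body": {
  "commands": [
    [0,0,-0.13,-0.014,-0.046,-0.012,100],
    [0,0,-0.26,-0.028,-0.092,-0.024,100],
    [0,0,-0.39,-0.042,-0.138,-0.036,100],
    [0,0,-0.52,-0.056,-0.184,-0.048,100],
    [0,0,-0.65,-0.07,-0.23,-0.06,100]
  ]
}}

```text
time: 3.8
tool_pos: [0.5281, -0.2481, 0.2375]
ee_rot: [-3.141, -0.001, 0.022]
wrist_force: [0.4, 0.3, 1.0]
width: 0.0939
finger_force: 0.0
```

```bash
python3 - <<'E'
from h import *
np.set_printoptions(precision=4,suppress=True)
s,c=look("wrist",["strainer","strainer_center"]);save(s,"w3.png");np.save("s3.npy",s,allow_pickle=True)
print(orange(s)); o=get_obs();print(o["tool_pos"],o["ee_rot"],o["joint_positions"])
s2=np.load("s2.npy",allow_pickle=True).item()
for d in masks_of("wrist","strainer")[:1]:
    m=d["mask"];cnt=max(cv2.findContours(m.astype(np.uint8),0,1)[0],key=cv2.contourArea)
    print(d["score"],d["extent"],m.sum(),cv2.fitEllipse(cnt))
print(proj(c,[[.495,-.274,.02],[.495,-.274,0.04]]))
im=s["pixels"];x0,y0=220,80
A=cv2.resize(cv2.cvtColor(im,cv2.COLOR_RGB2BGR)[y0:y0+260,x0:x0+260],None,fx=2.3,fy=2.3);cv2.imwrite("pics/c3.png",A)
E
```

```text
strainer [([342.8, 233.0], 0.57)]
strainer_center [([344.4, 237.3], 0.72)]
[([26.0, 39.3], 1000), ([371.7, 281.6], 164)]
[ 0.5272 -0.2491  0.2361] [-3.1394  0.0026  0.022 ] [-0.539   0.1613  1.1739  0.0005  1.8097  1.0099]
0.63 [284.7, 178.2, 403.7, 288.7] 9776 ((342.76751708984375, 232.65347290039062), (110.82324981689453, 114.48393249511719), 119.28471374511719)
[[346.8892 231.8865]
 [348.037  236.9068]]
```

View pics/w3.png

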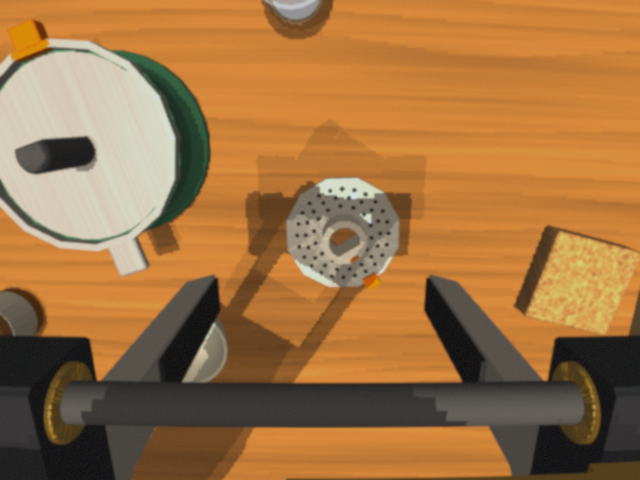

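Strainer disc centre at about (343,232), collar at (345,240), tab at (372,282).

```bash
cat >> h.py <<'E'
from scipy.optimize import minimize
def partfit(s,seed,p0,shape,sat=110):
    """fit x,y,yaw of a white part with orange tab; shape=[(z,r)...],tab=(r,z)"""
    c=cam(s);h=cv2.cvtColor(s["pixels"],cv2.COLOR_RGB2HSV)
    w=(h[...,1]<sat)|(cv2.inRange(h,(12,215,130),(24,255,255))>0)
    w=cv2.morphologyEx(w.astype(np.uint8),cv2.MORPH_CLOSE,np.ones((5,5)))
    w=cv2.morphologyEx(w,cv2.MORPH_OPEN,np.ones((3,3)))
    n,l,st,ce=cv2.connectedComponentsWithStats(w);i=l[seed[1],seed[0]]
    cn=cv2.findContours((l==i).astype(np.uint8),0,1)[0];m=cv2.drawContours(np.zeros((480,640),np.uint8),cn,-1,1,-1)
    rings,tab=shape
    def polys(p):
        x,y,a=p;R=np.array([[np.cos(a),-np.sin(a)],[np.sin(a),np.cos(a)]])
        t=[np.vstack([ring(x,y,z,r) for z,r in g]) for g in rings]
        q=np.array([[u,v] for u in(tab[0]-.02,tab[0]) for v in(-.006,.006)])@R.T+[x,y]
        return t+[np.c_[np.vstack([q,q]),np.r_[np.full(4,.002),np.full(4,tab[1])]]]
    f=lambda p:-iou(c,polys(p),m)
    p0=np.array(p0,float);best=minimize(f,p0,method="Nelder-Mead",options=dict(initial_simplex=[p0,p0+[.006,0,0],p0+[0,.006,0],p0+[0,0,.15]]))
    return best.x,best.fun,st[i]
STR=([[(0,.06),(.006,.06)]],(.069,.01))
REA=([[(0,.036),(.006,.036)],[(.006,.0225),(.046,.0225),(.062,.008)]],(.049,.01))
E
python3 - <<'E'
from h import *
np.set_printoptions(precision=4,suppress=True)
s=np.load("s3.npy",allow_pickle=True).item();c=cam(s)
x,f,st=partfit(s,(310,200),(.495,-.274,-2.55),STR);print("str",x,np.degrees(x[2]),f,st)
a=atz(c,(371.7,281.6),.01);d=a[:2]-x[:2];print(np.degrees(np.arctan2(d[1],d[0])),np.hypot(*d))
print("collar",proj(c,[[x[0],x[1],.04]]))
print("tabs",a)
s1=np.load("s1.npy",allow_pickle=True).item()
x,f,st=partfit(s1,(330,225),(.463,.274,-1.36),REA);print("ream",x,np.degrees(x[2]),f,st)
print("post",tri([(cam(np.load("s2.npy",allow_pickle=True).item()),(327.5,246)),(c,(33,156.5))]))
E
```

```text
str [ 0.4894 -0.27   -2.5794] -147.78818228793392 -0.9641093632865926 [ 286  177  114  113 9812]
-147.12585233502372 0.062487531725740494
collar [[343.8447 242.3073]]
tabs [ 0.4369 -0.304   0.01  ]
ream [ 0.462   0.2761 -1.3927] -79.79407791634866 -0.9417608263021835 [ 308  216   69   78 3795]
post (array([ 0.5782, -0.0403,  0.1459]), [np.float64(0.0004268055921245632), np.float64(0.00042680559212462656)])
```

Emit:
{"method": "apply_moves", "body": {
  "commands": [
    [0,0,0.022,-0.02,-0.01,-0.04,100],
    [0,0,0.022,-0.04,-0.021,-0.085,100],
    [0,0,0.022,-0.04,-0.021,-0.13,100],
    [0,0,0.022,-0.04,-0.021,-0.17,100],
    [0,0,0.022,-0.04,-0.021,-0.195,100]
  ]
}}

```text
time: 4.5
tool_pos: [0.4881, -0.2663, 0.0401]
ee_rot: [-3.139, 0.002, 0.05]
wrist_force: [0.4, -0.2, -0.8]
width: 0.0943
finger_force: 0.0
```

Emit:
{"method": "apply_moves", "body": {
  "commands": [
    [0,0,0,0,0,-0.016,100],
    [0,0,0,0,0,-0.031,100],
    [0,0,0,0,0,-0.032,100],
    [0,0,0,0,0,-0.032,30],
    [0,0,0,0,0,-0.032,10]
  ]
}}

```text
time: 5.0
tool_pos: [0.4898, -0.2705, 0.0125]
ee_rot: [3.14, -0.002, 0.046]
wrist_force: [0.1, -0.4, 0.8]
width: 0.0817
finger_force: 0.0
```

Emit:
{"method": "apply_moves", "body": {
  "commands": [
    [0,0,0,0,0,0,0],
    [0,0,0,0,0,0,0],
    [0,0,0,0,0,0,0],
    [0,0,0,0,0,0,0],
    [0,0,0,0,0,0,0]
  ]
}}

```text
time: 5.5
tool_pos: [0.4885, -0.2706, 0.0109]
ee_rot: [3.141, -0.0, 0.045]
wrist_force: [-0.5, -1.0, 0.4]
width: 0.0424
finger_force: 30.0
```

Emit:
{"method": "apply_moves", "body": {
  "commands": [
    [0,0,0,0,0,0.03,0],
    [0,0,0,0,0,0.075,0],
    [0,0,0,0,0,0.12,0],
    [0,0,0.14,0,0,0.165,0],
    [0,0,0.28,0,0,0.21,0]
  ]
}}

```text
time: 6.0
tool_pos: [0.488, -0.27, 0.2219]
ee_rot: [-3.141, 0.001, 0.33]
wrist_force: [0.8, -0.3, -1.5]
width: 0.0423
finger_force: 30.0
```

Emit:
{"method": "apply_moves", "body": {
  "commands": [
    [0,0,0.14,0.008,0.02,0,0],
    [0,0,0.28,0.016,0.04,0,0],
    [0,0,0.42,0.024,0.06,0,0],
    [0,0,0.56,0.03,0.075,0,0],
    [0,0,0.7,0.036,0.09,0,0]
  ]
}}

```text
time: 6.5
tool_pos: [0.5244, -0.1794, 0.2201]
ee_rot: [-3.14, 0.0, 1.031]
wrist_force: [0.2, 0.5, -2.4]
width: 0.0421
finger_force: 30.0
```

Emit:
{"method": "apply_moves", "body": {
  "commands": [
    [0,0,0.14,0.006,0.015,0,0],
    [0,0,0.28,0.012,0.03,0,0],
    [0,0,0.42,0.018,0.045,0,0],
    [0,0,0.56,0.024,0.06,0,0],
    [0,0,0.7,0.03,0.075,0,0]
  ]
}}

```text
time: 7.0
tool_pos: [0.5544, -0.1046, 0.22]
ee_rot: [-3.14, -0.001, 1.73]
wrist_force: [-0.1, -0.3, -1.5]
width: 0.0421
finger_force: 30.0
```

Emit:
{"method": "apply_moves", "body": {
  "commands": [
    [0,0,0.14,0,0,0,0],
    [0,0,0.28,0,0,0,0],
    [0,0,0.42,0,0,0,0],
    [0,0,0.56,0,0,0,0],
    [0,0,0.7,0,0,0,0]
  ]
}}

```text
time: 7.5
tool_pos: [0.5542, -0.1052, 0.22]
ee_rot: [-3.141, -0.001, 2.431]
wrist_force: [0.2, -0.9, -2.2]
width: 0.0424
finger_force: 30.0
```

Emit:
{"method": "apply_moves", "body": {
  "commands": [
    [0,0,0.14,0,0,0,0],
    [0,0,0.28,0,0,0,0],
    [0,0,0.42,0,0,0,0],
    [0,0,0.516,0,0,0,0],
    [0,0,0.516,0,0,0,0]
  ]
}}

```text
time: 8.0
tool_pos: [0.5542, -0.1053, 0.22]
ee_rot: [3.141, -0.001, 2.94]
wrist_force: [-0.1, -0.1, -0.9]
width: 0.0423
finger_force: 30.0
```

```bash
python3 - <<'E'
from h import *
np.set_printoptions(precision=4,suppress=True)
s,c=look("wrist",["strainer","strainer_center","post_top"]);save(s,"w4.png");np.save("s4.npy",s,allow_pickle=True)
print(orange(s)); o=get_obs();print(o["tool_pos"],o["ee_rot"],o["joint_positions"],o["wrist_force"],o["width"])
s,c=look("side",["strainer","strainer_center","post_top"]);save(s,"side4.png");np.save("s4s.npy",s,allow_pickle=True);print(orange(s,8))
s,c=look("top",["strainer","strainer_center"]);np.save("s4t.npy",s,allow_pickle=True)
E
```

```text
strainer [([320.7, 265.6], 0.68)]
strainer_center [([322.0, 278.5], 0.61), ([250.3, 363.5], 0.17)]
post_top []
[([454.0, 321.3], 741), ([342.8, 327.6], 92), ([372.1, 363.1], 398)]
[ 0.5544 -0.1053  0.2205] [ 3.1415 -0.0005  2.9394] [-0.2882  0.1157  1.2558  0.0001  1.7707 -1.6568] [ 0.291   0.2388 -1.1792] 0.04205172459224848
strainer [([322.4, 223.5], 0.91), ([334.4, 167.3], 0.19)]
strainer_center [([323.0, 218.6], 0.63)]
post_top []
[([267.9, 130.8], 147), ([286.5, 127.0], 28), ([270.0, 165.3], 24), ([230.6, 201.5], 28), ([279.5, 199.7], 14), ([247.8, 205.6], 30), ([343.5, 213.1], 22), ([253.9, 218.7], 47), ([355.0, 224.5], 57)]
strainer [([331.9, 226.9], 0.61)]
strainer_center [([333.5, 227.7], 0.66)]
```

View pics/w4.png

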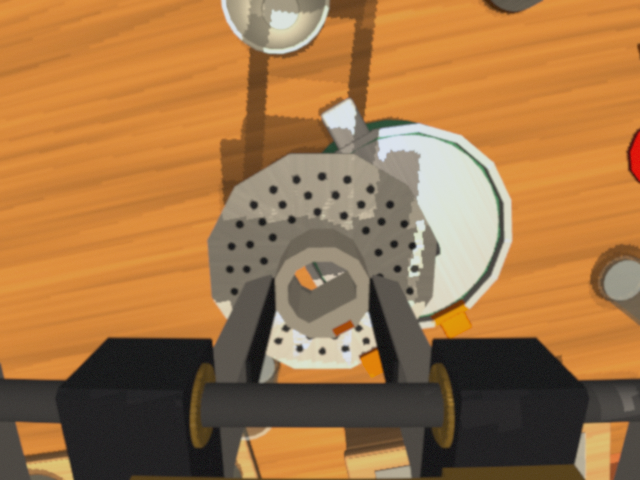

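The held strainer's disc is centred near (322,260) and its collar bore near (322,287), with the press behind it on the right. I'll overlay the predicted pose.

```bash
python3 - <<'E'
from h import *
np.set_printoptions(precision=4,suppress=True)
A=[]
x,y=.5545,-.1053;yaw=np.radians(168.5-150)
for n,(x0,y0,w,h),k in(("s4",(190,140,260,240),2.4),("s4s",(275,170,100,110),5.2)):
    s=np.load(n+".npy",allow_pickle=True).item();c=cam(s)
    a=cv2.resize(cv2.cvtColor(s["pixels"],cv2.COLOR_RGB2BGR)[y0:y0+h,x0:x0+w],None,fx=k,fy=k,interpolation=cv2.INTER_CUBIC)
    for z,r,fl in((.21,.06,None),(.216,.06,None),(.25,.0225,None),(.25,.0155,.0095)):
        p=((proj(c,ring(x,y,z,r,flat=fl,yaw=yaw))-[x0,y0]+.5)*k).astype(np.int32);cv2.polylines(a,[p],True,(0,0,255),1)
    t=(proj(c,[[x+.064*np.cos(yaw),y+.064*np.sin(yaw),.215]])[0]-[x0,y0]+.5)*k;cv2.circle(a,tuple(t.astype(int).tolist()),4,(255,0,0),1)
    A.append(a)
H=min(q.shape[0] for q in A);o=np.hstack([q[:H] for q in A]);f=min(1,800/o.shape[1],600/o.shape[0])
cv2.imwrite("pics/c4.png",cv2.resize(o,None,fx=f,fy=f,interpolation=cv2.INTER_AREA));print(f)
E
```

```text
0.6993006993006993
```

View pics/c4.png

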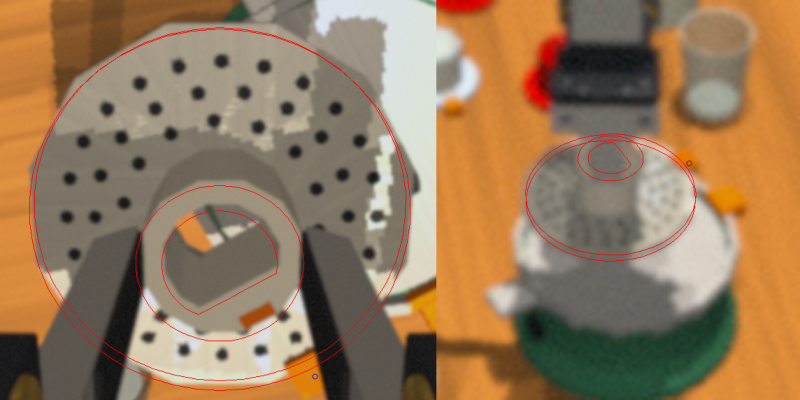

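Emit:
{"method": "apply_moves", "body": {
  "commands": [
    [0,0,0,0.012,0.03,0,0],
    [0,0,0,0.025,0.0655,0,0],
    [0,0,0,0.025,0.0655,-0.02,0],
    [0,0,0,0.025,0.0655,-0.045,0],
    [0,0,0,0.025,0.0655,-0.055,0]
  ]
}}

```text
time: 9.05
tool_pos: [0.5782, -0.0392, 0.163]
ee_rot: [-3.141, -0.004, 2.941]
wrist_force: [-0.9, 0.5, -2.7]
width: 0.0423
finger_force: 30.0
```

```bash
python3 - <<'E'
from h import *
np.set_printoptions(precision=4,suppress=True)
s=snapshot("wrist");np.save("s5.npy",s,allow_pickle=True);c=cam(s)
o=get_obs();X=o["tool_pos"];print(X,o["wrist_force"])
x0,y0,w,h,k=120,60,400,330,2.0
a=cv2.resize(cv2.cvtColor(s["pixels"],cv2.COLOR_RGB2BGR)[y0:y0+h,x0:x0+w],None,fx=k,fy=k,interpolation=cv2.INTER_CUBIC)
zb=X[2]-.011;yaw=np.radians(18.5)
for x,y,z,r,col in((X[0],X[1],zb,.06,(0,0,255)),(X[0],X[1],zb+.006,.06,(0,0,255)),(X[0],X[1],zb+.04,.0225,(0,0,255)),(.579,-.0395,.095,.08,(255,0,0)),(.579,-.0395,.085,.08,(255,255,0))):
    p=((proj(c,ring(x,y,z,r))-[x0,y0]+.5)*k).astype(np.int32);cv2.polylines(a,[p],True,col,1)
cv2.imwrite("pics/c5.png",a[:600])
E
```

```text
[ 0.5777 -0.0393  0.1619] [-0.4577  0.536  -1.4378]
```

View pics/c5.png

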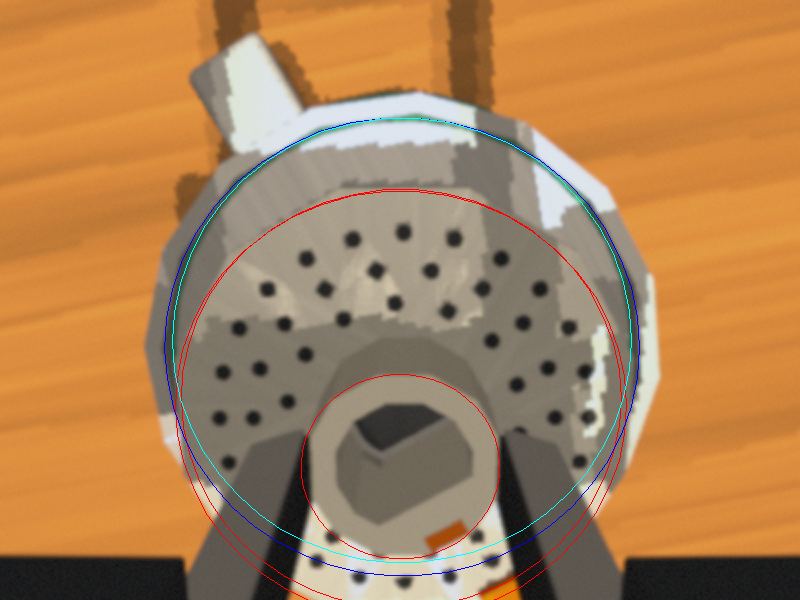

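The blue rim overlay and the red disc and collar overlays line up to within about 1 mm, with the post visible under the bore. I'll make a small correction and descend with force checks.

Emit:
{"method": "apply_moves", "body": {
  "commands": [
    [0,0,0,0.001,0,0,0],
    [0,0,0,0.0015,0,0,0],
    [0,0,0,0.0015,0,-0.002,0],
    [0,0,0,0.0015,0,-0.004,0],
    [0,0,0,0.0015,0,-0.005,0]
  ]
}}

```text
time: 9.6
tool_pos: [0.5811, -0.0399, 0.1611]
ee_rot: [3.141, 0.001, 2.941]
wrist_force: [-0.1, -0.8, -2.1]
width: 0.0422
finger_force: 30.0
```

Emit:
{"method": "apply_moves", "body": {
  "commands": [
    [0,0,0,0,0,-0.002,0],
    [0,0,0,0,0,-0.004,0],
    [0,0,0,0,0,-0.005,0],
    [0,0,0,0,0,-0.006,0],
    [0,0,0,0,0,-0.006,0]
  ]
}}

```text
time: 10.1
tool_pos: [0.5809, -0.0398, 0.1546]
ee_rot: [3.141, -0.0, 2.941]
wrist_force: [-0.6, 1.6, -1.6]
width: 0.0422
finger_force: 30.0
```

Emit:
{"method": "apply_moves", "body": {
  "commands": [
    [0,0,0,0,0,-0.002,0],
    [0,0,0,0,0,-0.004,0],
    [0,0,0,0,0,-0.006,0],
    [0,0,0,0,0,-0.008,0],
    [0,0,0,0,0,-0.01,0]
  ]
}}

```text
time: 10.6
tool_pos: [0.581, -0.0398, 0.1446]
ee_rot: [3.141, -0.0, 2.941]
wrist_force: [0.2, -0.2, -1.8]
width: 0.042
finger_force: 30.0
```

Emit:
{"method": "apply_moves", "body": {
  "commands": [
    [0,0,0,0,0,-0.008,0],
    [0,0,0,0,0,-0.018,0],
    [0,0,0,0,0,-0.028,0],
    [0,0,0,0,0,-0.036,0],
    [0,0,0,0,0,-0.042,0]
  ]
}}

```text
time: 11.1
tool_pos: [0.5804, -0.0397, 0.1013]
ee_rot: [3.142, -0.002, 2.941]
wrist_force: [1.0, 1.1, -1.4]
width: 0.0421
finger_force: 30.0
```

Emit:
{"method": "apply_moves", "body": {
  "commands": [
    [0,0,0,0,0,-0.002,0],
    [0,0,0,0,0,-0.004,0],
    [0,0,0,0,0,-0.005,0],
    [0,0,0,0,0,-0.006,0],
    [0,0,0,0,0,-0.006,0]
  ]
}}

```text
time: 11.6
tool_pos: [0.5812, -0.0399, 0.097]
ee_rot: [3.141, 0.0, 2.941]
wrist_force: [0.7, 0.2, -2.2]
width: 0.042
finger_force: 30.0
```

Emit:
{"method": "apply_moves", "body": {
  "commands": [
    [0,0,0,0,0,-0.0005,0],
    [0,0,0,0,0,-0.001,0],
    [0,0,0,0,0,-0.001,15],
    [0,0,0,0,0,-0.001,50],
    [0,0,0,0,0,-0.001,80]
  ]
}}

```text
time: 12.1
tool_pos: [0.5813, -0.0399, 0.0963]
ee_rot: [3.141, 0.001, 2.941]
wrist_force: [0.1, -0.5, -0.3]
width: 0.0522
finger_force: 0.0
```

Emit:
{"method": "apply_moves", "body": {
  "commands": [
    [0,0,0,0,0,0,80],
    [0,0,0,0,0,0,80],
    [0,0,0,0,0,0.02,80],
    [0,0,0,0,0,0.06,100],
    [0,0,0,0,0,0.1,100]
  ]
}}

```text
time: 12.6
tool_pos: [0.5803, -0.0397, 0.196]
ee_rot: [3.142, -0.002, 2.941]
wrist_force: [0.3, -0.1, 0.8]
width: 0.0878
finger_force: 0.0
```

Emit:
{"method": "apply_moves", "body": {
  "commands": [
    [0,0,-0.14,-0.009,0.029,0.01,100],
    [0,0,-0.28,-0.018,0.058,0.02,100],
    [0,0,-0.42,-0.027,0.087,0.02,100],
    [0,0,-0.56,-0.036,0.116,0.02,100],
    [0,0,-0.7,-0.045,0.145,0.02,100]
  ]
}}

```text
time: 13.1
tool_pos: [0.5356, 0.1063, 0.2162]
ee_rot: [3.141, 0.0, 2.235]
wrist_force: [0.2, 0.4, -0.3]
width: 0.0943
finger_force: 0.0
```

Emit:
{"method": "apply_moves", "body": {
  "commands": [
    [0,0,-0.14,-0.009,0.029,0,100],
    [0,0,-0.28,-0.018,0.058,0,100],
    [0,0,-0.42,-0.027,0.087,0,100],
    [0,0,-0.56,-0.036,0.116,0,100],
    [0,0,-0.7,-0.045,0.145,0,100]
  ]
}}

```text
time: 13.6
tool_pos: [0.4906, 0.2514, 0.216]
ee_rot: [3.141, -0.0, 1.535]
wrist_force: [0.2, -0.2, -0.8]
width: 0.094
finger_force: 0.0
```

Emit:
{"method": "apply_moves", "body": {
  "commands": [
    [0,0,-0.14,-0.01,0.02,-0.01,100],
    [0,0,-0.28,-0.019,0.04,-0.02,100],
    [0,0,-0.316,-0.019,0.054,-0.03,100],
    [0,0,-0.316,-0.019,0.054,-0.04,100],
    [0,0,-0.316,-0.019,0.054,-0.04,100]
  ]
}}

```text
time: 14.1
tool_pos: [0.4711, 0.3035, 0.1738]
ee_rot: [-3.14, 0.003, 1.226]
wrist_force: [-0.2, 0.5, -0.1]
width: 0.094
finger_force: 0.0
```

```bash
python3 - <<'E'
from h import *
np.set_printoptions(precision=4,suppress=True)
s,c=look("wrist",["reamer","reamer_center"]);save(s,"w6.png");np.save("s6.npy",s,allow_pickle=True)
o=get_obs();print(o["tool_pos"],o["ee_rot"],o["joint_positions"],orange(s))
sd=proj(c,[[.462,.276,.004],[.462,.276,.045]]);print(sd)
q=sd[1].astype(int)
x,f,st=partfit(s,tuple(q),(.462,.276,-1.39),REA);print("ream",x,np.degrees(x[2]),f,st)
t=proj(c,[[x[0]+.043*np.cos(x[2]),x[1]+.043*np.sin(x[2]),.008]]);print(t)
x0,y0=max(int(q[0])-110,0),max(int(q[1])-110,0);k=2.5
a=cv2.resize(cv2.cvtColor(s["pixels"],cv2.COLOR_RGB2BGR)[y0:y0+220,x0:x0+220],None,fx=k,fy=k,interpolation=cv2.INTER_CUBIC)
for z,r in((.006,.036),(.046,.0225)):
    cv2.polylines(a,[((proj(c,ring(x[0],x[1],z,r))-[x0,y0]+.5)*k).astype(np.int32)],True,(255,0,0),1)
cv2.imwrite("pics/c6.png",a)
E
```

```text
reamer [([316.5, 88.9], 0.96), ([231.3, 310.9], 0.85), ([446.4, 226.6], 0.69), ([323.7, 238.4], 0.6)]
reamer_center [([226.3, 329.6], 0.93), ([454.4, 237.1], 0.74), ([326.7, 248.5], 0.72), ([317.4, 85.7], 0.66)]
[0.4725 0.3034 0.1763] [ 3.1409 -0.0002  1.2241] [ 0.4702  0.1127  1.3459 -0.0004  1.6823  0.8168] [([434.1, 188.6], 355), ([347.8, 278.4], 256), ([313.8, 438.2], 209), ([288.2, 438.8], 25), ([273.6, 456.2], 22), ([337.0, 459.1], 26)]
[[323.4513 240.0086]
 [323.5218 253.3534]]
ream [ 0.4619  0.2757 -1.3453] -77.07943277005778 -0.9538201681880141 [ 284  201   80   87 5209]
[[348.1982 278.6183]]
```

View pics/c6.png

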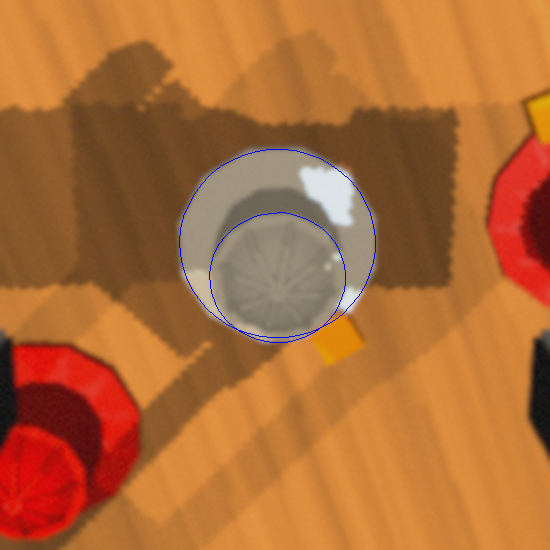

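Reamer flange fits the overlay at (0.4619, 0.2757), with the tab at −77°. The red neighbours are clear of the finger sweep.

Emit:
{"method": "apply_moves", "body": {
  "commands": [
    [0,0,0.047,-0.005,-0.014,-0.02,80],
    [0,0,0.047,-0.01,-0.028,-0.05,80],
    [0,0,0.047,-0.01,-0.028,-0.09,80],
    [0,0,0.047,-0.01,-0.028,-0.12,80],
    [0,0,0.047,-0.01,-0.028,-0.14,80]
  ]
}}

```text
time: 14.75
tool_pos: [0.4614, 0.2748, 0.0341]
ee_rot: [-3.14, 0.001, 1.271]
wrist_force: [0.1, 0.6, -0.2]
width: 0.0749
finger_force: 0.0
```

Emit:
{"method": "apply_moves", "body": {
  "commands": [
    [0,0,0,0,0,-0.012,80],
    [0,0,0,0,0,-0.022,80],
    [0,0,0,0,0,-0.0225,80],
    [0,0,0,0,0,-0.0225,20],
    [0,0,0,0,0,-0.0225,0]
  ]
}}

```text
time: 15.25
tool_pos: [0.4631, 0.2767, 0.0148]
ee_rot: [3.139, -0.002, 1.272]
wrist_force: [-0.0, -0.1, -0.0]
width: 0.0626
finger_force: 0.0
```

Emit:
{"method": "apply_moves", "body": {
  "commands": [
    [0,0,0,0,0,0,0],
    [0,0,0,0,0,0,0],
    [0,0,0,0,0,0,0],
    [0,0,0,0,0,0,0],
    [0,0,0,0,0,0,0]
  ]
}}

```text
time: 15.75
tool_pos: [0.4625, 0.2764, 0.014]
ee_rot: [3.141, -0.001, 1.272]
wrist_force: [0.7, -0.0, 3.1]
width: 0.0432
finger_force: 30.0
```

Emit:
{"method": "apply_moves", "body": {
  "commands": [
    [0,0,0,0,0,0.03,0],
    [0,0,0,0,0,0.075,0],
    [0,0,0,0,0,0.12,0],
    [0,0,0.07,0,0,0.165,0],
    [0,0,0.2,0,0,0.21,0]
  ]
}}

```text
time: 16.25
tool_pos: [0.4613, 0.2759, 0.2242]
ee_rot: [-3.14, 0.001, 1.476]
wrist_force: [-0.1, 0.0, -1.4]
width: 0.0432
finger_force: 30.0
```

Emit:
{"method": "apply_moves", "body": {
  "commands": [
    [0,0,0.14,0.012,-0.032,0,0],
    [0,0,0.28,0.024,-0.064,0,0],
    [0,0,0.42,0.036,-0.096,0,0],
    [0,0,0.56,0.048,-0.128,0,0],
    [0,0,0.7,0.06,-0.16,0,0]
  ]
}}

```text
time: 16.75
tool_pos: [0.5219, 0.1149, 0.2224]
ee_rot: [-3.14, -0.001, 2.178]
wrist_force: [-0.4, 0.1, -1.4]
width: 0.0435
finger_force: 30.0
```

Emit:
{"method": "apply_moves", "body": {
  "commands": [
    [0,0,0.14,0.012,-0.034,0,0],
    [0,0,0.28,0.024,-0.068,0,0],
    [0,0,0.42,0.036,-0.102,0,0],
    [0,0,0.56,0.048,-0.13,0,0],
    [0,0,0.7,0.0585,-0.156,0,0]
  ]
}}

```text
time: 17.25
tool_pos: [0.5804, -0.0413, 0.2221]
ee_rot: [-3.142, -0.002, 2.877]
wrist_force: [0.1, 1.0, -0.7]
width: 0.0429
finger_force: 30.0
```

Emit:
{"method": "apply_moves", "body": {
  "commands": [
    [0,0,0.069,0,0,0,0],
    [0,0,0.069,0,0,-0.02,0],
    [0,0,0.069,0,0,-0.04,0],
    [0,0,0.069,0,0,-0.048,0],
    [0,0,0.069,0,0,-0.048,0]
  ]
}}

```text
time: 17.75
tool_pos: [0.5792, -0.0396, 0.1729]
ee_rot: [-3.142, -0.005, 2.941]
wrist_force: [0.3, -0.4, -1.5]
width: 0.0431
finger_force: 30.0
```

```bash
python3 - <<'E'
from h import *
np.set_printoptions(precision=4,suppress=True)
s=snapshot("wrist");np.save("s7.npy",s,allow_pickle=True);c=cam(s)
o=get_obs();X=o["tool_pos"];print(X,o["ee_rot"],o["wrist_force"])
x0,y0,w,h,k=120,90,400,300,2.0
a=cv2.resize(cv2.cvtColor(s["pixels"],cv2.COLOR_RGB2BGR)[y0:y0+h,x0:x0+w],None,fx=k,fy=k,interpolation=cv2.INTER_CUBIC)
zb=X[2]-.0138
for x,y,z,r,col in((X[0],X[1],zb,.036,(0,0,255)),(X[0],X[1],zb+.006,.036,(0,0,255)),(X[0],X[1],zb+.046,.0225,(0,0,255)),(.58,-.0395,.095,.08,(255,0,0)),(.58,-.0395,.091,.06,(255,255,0)),(.58,-.0395,.085,.06,(255,255,0))):
    p=((proj(c,ring(x,y,z,r))-[x0,y0]+.5)*k).astype(np.int32);cv2.polylines(a,[p],True,col,1)
cv2.imwrite("pics/c7.png",a[:600])
E
```

```text
[ 0.58   -0.0397  0.1745] [ 3.1415 -0.002   2.9409] [-0.3053 -0.5242 -0.613 ]
```

View pics/c7.png

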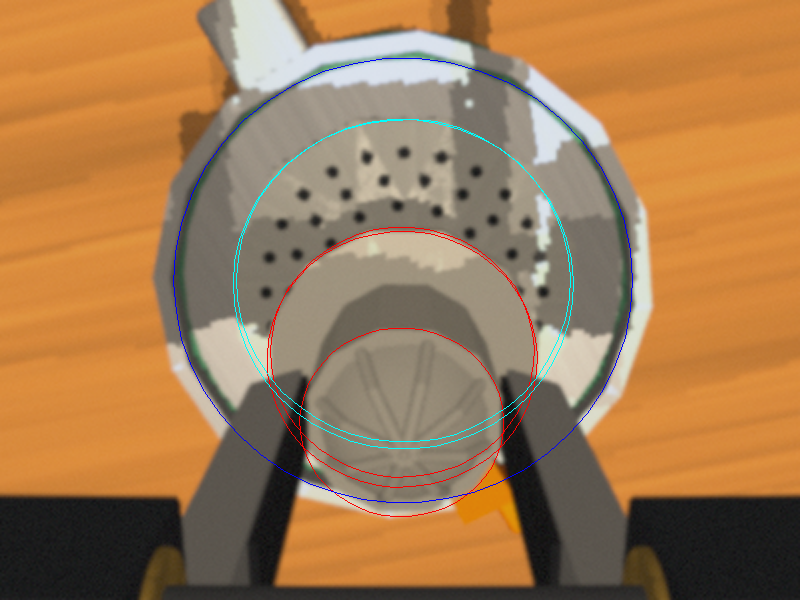

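The strainer sits flat and concentric in the bowl, and the held reamer's tab points the mark's way. I'll lower it.

Emit:
{"method": "apply_moves", "body": {
  "commands": [
    [0,0,0,0,0,-0.006,0],
    [0,0,0,0,0,-0.01,0],
    [0,0,0,0,0,-0.013,0],
    [0,0,0,0,0,-0.015,0],
    [0,0,0,0,0,-0.016,0]
  ]
}}

```text
time: 18.3
tool_pos: [0.5804, -0.0398, 0.1593]
ee_rot: [3.142, -0.0, 2.941]
wrist_force: [-1.1, -0.8, 0.6]
width: 0.0433
finger_force: 30.0
```

Emit:
{"method": "apply_moves", "body": {
  "commands": [
    [0,0,0,0,0,-0.002,0],
    [0,0,0,0,0,-0.004,0],
    [0,0,0,0,0,-0.006,0],
    [0,0,0,0,0,-0.008,0],
    [0,0,0,0,0,-0.01,0]
  ]
}}

```text
time: 18.8
tool_pos: [0.5803, -0.0398, 0.1491]
ee_rot: [3.142, -0.001, 2.941]
wrist_force: [-1.6, -0.3, 0.1]
width: 0.0432
finger_force: 30.1
```

Emit:
{"method": "apply_moves", "body": {
  "commands": [
    [0,0,0,0,0,-0.002,0],
    [0,0,0,0,0,-0.004,0],
    [0,0,0,0,0,-0.006,0],
    [0,0,0,0,0,-0.008,0],
    [0,0,0,0,0,-0.0095,0]
  ]
}}

```text
time: 19.3
tool_pos: [0.5803, -0.0398, 0.1397]
ee_rot: [3.142, -0.001, 2.941]
wrist_force: [-3.5, 0.8, 3.8]
width: 0.043
finger_force: 30.0
```

Emit:
{"method": "apply_moves", "body": {
  "commands": [
    [0,0,0,0,0,-0.0005,0],
    [0,0,0,0,0,-0.001,0],
    [0,0,0,0,0,-0.001,0],
    [0,0,0,0,0,-0.001,20],
    [0,0,0,0,0,-0.001,60]
  ]
}}

```text
time: 19.8
tool_pos: [0.5817, -0.04, 0.1392]
ee_rot: [3.141, 0.003, 2.941]
wrist_force: [0.3, 0.3, -0.6]
width: 0.0483
finger_force: 0.0
```

Emit:
{"method": "apply_moves", "body": {
  "commands": [
    [0,0,0,0,0,0,80],
    [0,0,0,0,0,0,80],
    [0,0,0,0,0,0,80],
    [0,0,0,0,0,0.03,80],
    [0,0,0,0,0,0.07,80]
  ]
}}

```text
time: 20.3
tool_pos: [0.5791, -0.0396, 0.2062]
ee_rot: [-3.142, -0.006, 2.941]
wrist_force: [0.2, -0.1, 0.8]
width: 0.0752
finger_force: 0.0
```

Emit:
{"method": "apply_moves", "body": {
  "commands": [
    [0,0,0,0,0,0.04,80],
    [0,0,0,-0.04,0,0.07,80],
    [0,0,0,-0.08,0,0.09,80],
    [0,0,0,-0.12,0,0.1,80],
    [0,0,0,-0.16,0,0.1,80]
  ]
}}

```text
time: 20.8
tool_pos: [0.4201, -0.04, 0.311]
ee_rot: [-3.141, 0.005, 2.941]
wrist_force: [0.1, -0.8, -1.4]
width: 0.0752
finger_force: 0.0
```

```bash
python3 - <<'E'
from h import *
np.set_printoptions(precision=4,suppress=True)
x,y,yaw=.58,-.0395,np.radians(18.5);d=np.array([np.cos(yaw),np.sin(yaw)])
A=[]
for n in("side","top"):
    s=snapshot(n);c=cam(s)
    print(n,orange(s,6),"exp tabs reamer/strainer",proj(c,[[x+.044*d[0],y+.044*d[1],.132],[x+.065*d[0],y+.065*d[1],.092]]))
    x0,y0=(265,160) if n=="side" else (245,160);k=4
    a=cv2.resize(cv2.cvtColor(s["pixels"],cv2.COLOR_RGB2BGR)[y0:y0+130,x0:x0+100],None,fx=k,fy=k,interpolation=cv2.INTER_CUBIC)
    for z,r in((.128,.036),(.091,.06),(.187,.006)):
        cv2.polylines(a,[((proj(c,ring(x,y,z,r))-[x0,y0]+.5)*k).astype(np.int32)],True,(255,0,0),1)
    A.append(a)
cv2.imwrite("pics/c8.png",np.hstack(A))
E
```

```text
side [([283.7, 116.9], 300), ([274.4, 132.3], 16), ([270.2, 166.2], 17), ([230.6, 201.4], 29), ([250.8, 201.6], 17), ([243.9, 210.8], 13), ([263.0, 209.5], 8), ([254.7, 219.4], 19), ([340.5, 221.0], 10), ([354.8, 224.5], 57)] exp tabs reamer/strainer [[341.0715 220.7358]
 [347.0464 228.0866]]
top [([54.2, 257.2], 827), ([79.9, 271.1], 357)] exp tabs reamer/strainer [[300.3906 205.0627]
 [298.3907 200.053 ]]
```

View pics/c8.png

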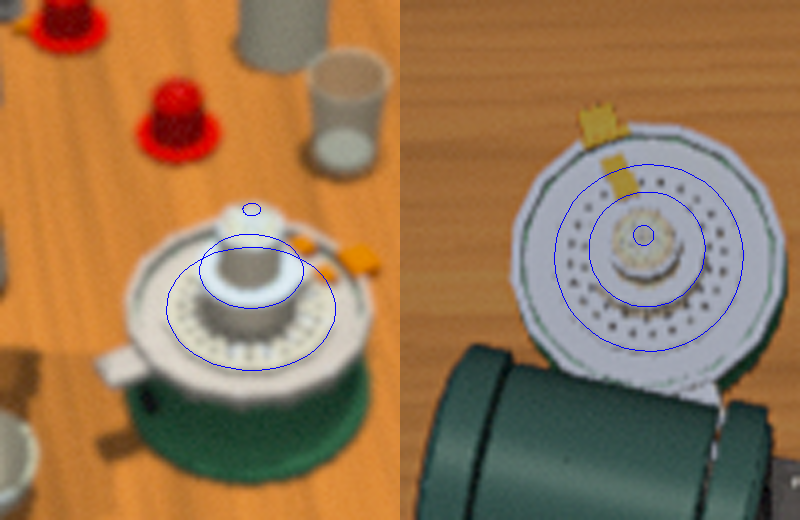

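The side and top views both show the reamer at its home height on the collar and the strainer flat in the bowl. Both tabs line up with the mark, and the gripper is clear.

```bash
python3 -c "
from bench import *
print(close_job())"
```

```text
the job is handed in; nothing more can be done
None
```

The strainer and then the white reamer are fitted fully home on the press, both tabs in line with the orange mark, both released, and the job was handed in at about 21 s.

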